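# Seat the oblong coaster in the pour-over stand

### The arm

A 6-joint arm with a two-finger parallel gripper is mounted at the origin on the work surface. World frame = base frame: x ahead of the robot, y to its left, z up, the work surface at z = 0. Lengths are in mm, angles in rad, forces in N, time in s.
With the tool pointing down it reaches from about 350 to 975 mm from the base axis. Payload 17.4 kg.
Tool frame: the origin (TCP) lies at the very end of the fingers, on their centre line; the grasp point (between the pads) lies 19 mm behind it (env.hold_point_z is the distance from the TCP to the grasp point, in mm); y points along the fingers, z is the direction in which the jaws open and shut, and the axes are right-handed (so a half turn about y gives the same grasp; the last joint's range is limited). The gripper opens to 85 mm and grips with 20 to 120 N. Pads are 22 mm wide; open, the fingers measure 114 mm over their backs; the gripper's body (76 mm by 85 mm) begins 54 mm behind the grasp point. The pads swing forward as they close: fully open they stand 13 mm farther back than shut.
Start: joints at [1.08, 0.116, 1.442, -0, 1.584, -0.038], TCP at [295.311, 606.979, 231.303] pointing down, gripper open.
Joint ranges: [-2.83, 2.83], [-0.83, 2.19], [0.07, 2.5], [-1.14, 4.28], [0.01, 3], [-2.97, 2.97]. Speed limits (rad/s): [1.89, 1.89, 2.22, 3.14, 3.14, 3.14].

### API

Orientations are given as a unit quaternion [w, x, y, z].
In Python, from cell import sensors, imaging, job, env gives the robot as it stands.
- The arm moves only by the tool carry_out, never from a script. Its argument "commands" is one flat list of numbers, 7 for each row, row after row: the shift along the tool's x, y, z in cm, then the turn, a rotation vector about the tool's x, y, z in degrees, then the closure in counts, from 0 (fully open) to 255 (shut). A call has 1 to 10 rows; each row is the pose to reach, as a shift and turn from the pose commanded when the call began, along the tool's axes at that moment; what a row does not reach only later rows make up. A row lasts 1/8 s, in which the tool goes at most 62.5 mm and 10.7 degrees, less where a joint would pass 70% of its speed; a pose out of reach is approached as far as the arm can. A call with a gripper value outside its range is refused whole. The fingers move at their own pace and stop on an object; "grip_force" is the grip in N (left out, the last holds). Time passes only in rows, so rows that repeat a pose let the fingers close. It gives the time, the measured TCP pose, the force and the opening at its end, in the units of the state.
- sensors.get_state(): the state, without advancing time (a new reading comes with each control period).
- imaging.camera(name): name is "side" or "top" or "wrist"; returns the picture (384x512x3 uint8, red, green, blue); there is no depth.
- imaging.camera_model(name): a dict with "camera_matrix" (3x3 intrinsics, pixels), "R" (3x3) and "t" (3): a world point X has camera coordinates R X + t. Camera axes: x right, y down, z forward; pixel columns grow to the right and rows downward; lengths in mm; the calibration is good to about 2 mm. A picture is of the moment at which its call begins: read the wrist's pose just before it. camera_model takes no time and is no camera call; for the wrist camera it gives the pose at the moment of the call.
- job.hand_in(): hands the job in, once; it reports no verdict.
Trained networks look in the newest picture that a camera, given by its name, has taken for a name from the list of things; names that differ only in an ending like _2 or _b are one class to them, and where a whole thing is asked for, a point or a joint stands for the part that bears it (a point fixed in the world has none). Each returns a list of dicts, best first, with "p" (0 to 1); they miss things now and then, are a little off and sometimes report something else, mostly with a low value. They report only what shows in the picture. A call takes as long as a camera call. They do not tell look-alikes from the thing itself.
- imaging.boxes_of(camera, query): "xy" ([column, row] in pixels, amid what is visible of it).
The state is a dict: "t": time; "joint_pos": joint angles; "joint_velocities": joint speeds; "effort": joint torques, N m; "tool_pos": TCP position; "ee_rot": TCP orientation; "contact_force": force on the tool from outside, world axes, zero at the start; "moment": the same for the moment, N m; "grip_width": finger opening in mm.
Only numpy, scipy, OpenCV 4.12 (cv2) and the standard library are available. Lean on these libraries where they do the work, as an engineer would, in place of code of your own. Each camera call takes 0.05 s, during which the arm holds its last target.

### The job

Pick up the oblong wooden coaster (not the round or the square one) and seat it flat and square in the rectangular pocket on the base of the stainless pour-over stand, so that it lies fully home on the pocket floor inside the rim. Lower it in rather than dropping it, let go of it, and leave the glass carafe standing where it is.

Things in the scene. Friction and masses are not known exactly. Their poses are not given: they have to be found in the camera images.
- coaster_center (a point): Centre (half-way up) of the oblong wooden coaster, a loose solid block with a cork inlay, flat on the shelf: 60 mm along its x, 104 along its y, 26 thick along z (up); about 0.1 kg; turned up to 35 degrees. A round coaster (80 across) and a square one (62 wide), same wood and thickness, lie about; which of the three lies where varies.
- pocket (a point): Centre of the pocket's floor, 5 mm above the shelf, z up. Pocket 80 mm along x, 124 along y: 10 mm play all round the coaster, long side along y. Rim 8 thick, 10 high above the floor; a gap 60 wide in the middle of each long side, down to floor level with flat plate outside, leaves room for fingertips. Seated, the coaster's centre is 13 mm above this point, its top 16 above the rim.
- stand: The fixed steel stand; origin on the shelf under the pocket's centre, axes as the pocket's. Base plate 5 mm thick, x -58 to +148, y -80 to +80. A column 12 mm across, 190 tall, stands at x +125, y -55; at 180 mm height an empty ring 104 across is turned aside, centred at x +155, y -165, on an arm from the column. Above the pocket is free space.
- carafe_center (a point): Point on the axis of the glass carafe, 70 mm above the shelf; z up along the axis. A bystander 96 mm across and 140 tall, its handle reaching 79 mm from the axis, standing beyond the coasters. To be left standing where it is.
Not all that is in view belongs to the job. Leave any red look-alike of the part that bears coaster_center alone.

How it is judged:
By the outcome, as a careful person would: the job done as asked, in the order asked, and still so for the second after the job is handed in, with the robot touching nothing.
It also fails if it takes over 38 s, if anything falls off the work surface, if the arm or the gripper's body presses on something with over 40 N, if the wrist force passes 120 N, or if a joint passes its speed limit or range.

## Working session

There is one attempt and no reset: what is moved stays moved. The work goes in short steps, Python scripts to look and compute and a tool call to move; the robot and the scene stay as the last step left them, time stands still between calls to the robot, and variables do not carry over. Pictures are saved under pics/ and viewed, and the job is handed in when it is done.

Besides the shell and the picture viewer there is one more tool, called after "Request:" in YAML: its name, and indented under it one key for each argument. carry_out: Moves the arm, as the interface text tells. Its arguments: {"type":"object","properties":{"commands":{"type":"array","items":{"type":"number"}},"grip_force":{"type":"number"}},"required":["commands"]}

```bash
mkdir -p pics; ls; python3 - <<'E'
from cell import sensors, imaging, job, env
import cv2
print(sensors.get_state())
for n in ["side","top","wrist"]:
    im=imaging.camera(n); cv2.imwrite(f"pics/a_{n}.png",im[:,:,::-1])
    m=imaging.camera_model(n); print(n,m)
    if n!="wrist" or 1:
        for q in ["coaster_center","pocket","stand","carafe_center"]:
            print(q,imaging.boxes_of(n,q))
E
```

```text
pics
{'t': 0.0, 'joint_pos': array([ 1.08020080e+00,  1.16475484e-01,  1.44228238e+00,  3.11015257e-06,
        1.58402659e+00, -3.78021279e-02]), 'joint_velocities': array([ 2.94220509e-03, -1.05277018e-03,  6.74900633e-04, -4.03507808e-04,
       -5.24087564e-05, -1.55232292e-03]), 'effort': array([-2.20860398e-03, -7.31981492e+01, -6.32487774e+01,  5.61212414e-05,
        6.32941999e-03,  2.30968652e-05]), 'tool_pos': array([295.21004797, 606.79375436, 230.5586397 ]), 'ee_rot': array([-0.68865593,  0.68946884, -0.15883364,  0.15861145]), 'contact_force': array([ 0.30170028, -0.06997476, -0.36437127]), 'moment': array([-0.00150549, -0.00819804,  0.03835665]), 'grip_width': 85.43903822538559}
side {'camera_matrix': array([[453.56576961,   0.        , 256.17218103],
       [  0.        , 453.56576961, 186.18206159],
       [  0.        ,   0.        ,   1.        ]]), 'R': array([[-0.98512145, -0.17159986,  0.00944512],
       [-0.10166265,  0.53755137, -0.83708018],
       [ 0.1385656 , -0.82558586, -0.54699868]]), 't': array([626.23529654, 130.25796127, 909.32823968])}
coaster_cent
[... 629 characters left out ...]
}
coaster_center [{'xy': [302.2, 227.4], 'p': 0.86}, {'xy': [175.5, 208.0], 'p': 0.68}, {'xy': [182.9, 129.4], 'p': 0.56}]
pocket [{'xy': [378.6, 211.9], 'p': 0.57}]
stand [{'xy': [381.4, 212.1], 'p': 0.84}]
carafe_center [{'xy': [242.2, 167.7], 'p': 0.67}]
wrist {'camera_matrix': array([[311.43146063,   0.        , 259.53576939],
       [  0.        , 311.43146063, 194.33305542],
       [  0.        ,   0.        ,   1.        ]]), 'R': array([[ 0.43808603,  0.89893182,  0.00148746],
       [ 0.86052738, -0.41984733,  0.28848024],
       [ 0.25994857, -0.12509917, -0.95748469]]), 't': array([-675.64968292,  -36.99914334,  378.51410193])}
coaster_center []
pocket []
stand []
carafe_center []
```

View pics/a_side.png

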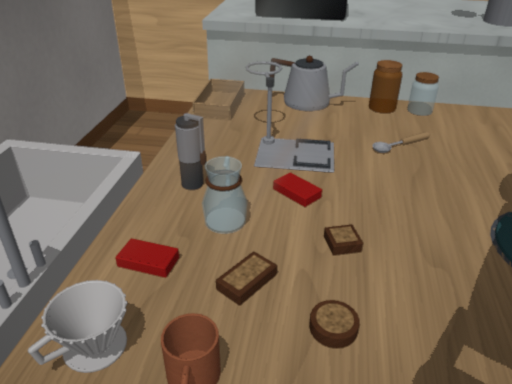

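View pics/a_top.png

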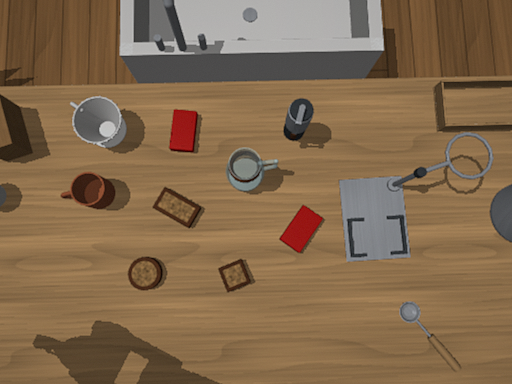

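View pics/a_wrist.png

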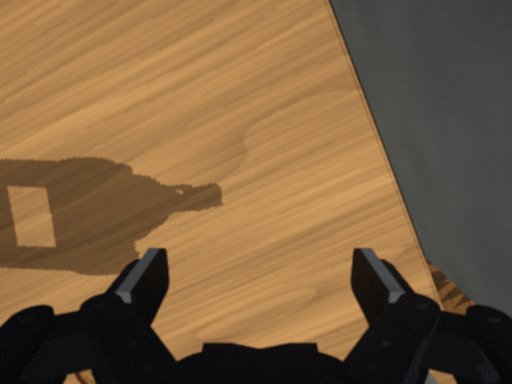

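Candidates (top/side px): the wooden oblong at top (178,207) / side (247,276); the red look-alikes at top (184,130) and (302,228), excluded; square at top (235,275); round at top (146,273). I choose the wooden oblong and will check it in a close crop.

```bash
python3 - <<'E'
import cv2,numpy as np
t=cv2.imread("pics/a_top.png"); s=cv2.imread("pics/a_side.png")
a=cv2.resize(t[175:240,140:220],None,fx=5,fy=5,interpolation=cv2.INTER_CUBIC)
b=cv2.resize(t[165:270,330:420],None,fx=4,fy=4,interpolation=cv2.INTER_CUBIC)
h=max(a.shape[0],b.shape[0])
c=np.zeros((h,a.shape[1]+b.shape[1],3),np.uint8); c[:a.shape[0],:a.shape[1]]=a; c[:b.shape[0],a.shape[1]:]=b
cv2.imwrite("pics/b_crop.png",c)
a=cv2.resize(s[240:310,205:290],None,fx=4,fy=4,interpolation=cv2.INTER_CUBIC)
b=cv2.resize(s[125:180,250:340],None,fx=4,fy=4,interpolation=cv2.INTER_CUBIC)
h=max(a.shape[0],b.shape[0])
c=np.zeros((h,a.shape[1]+b.shape[1],3),np.uint8); c[:a.shape[0],:a.shape[1]]=a; c[:b.shape[0],a.shape[1]:]=b
cv2.imwrite("pics/b_crop2.png",c)
E
```

```text
(no output)
```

View pics/b_crop.png

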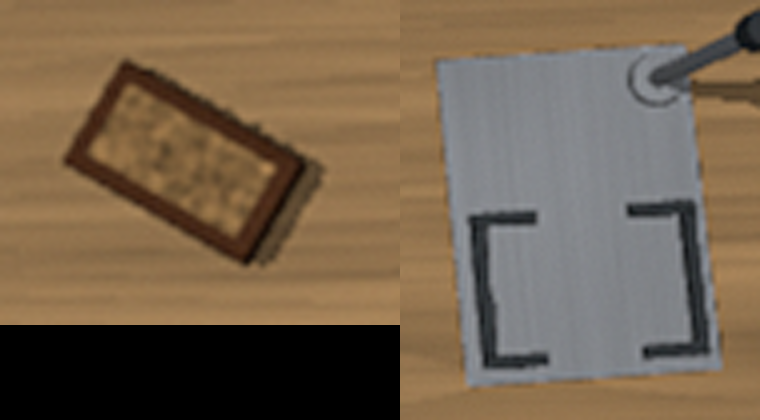

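View pics/b_crop2.png

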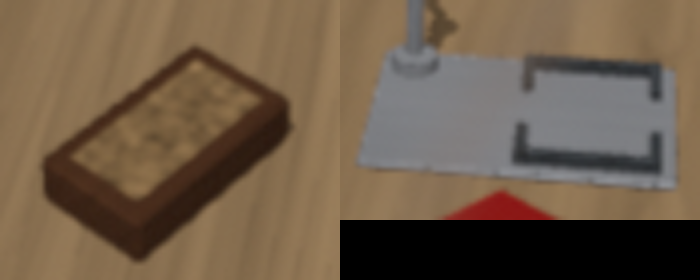

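The crop shows a brown wooden block with a cork inlay, sides about 60:104, so it's the right piece. The stand shows the four rim brackets, with the column at plate top-right. Fitting both poses with both cameras.

```bash
cat > h.py <<'E'
import numpy as np
from scipy.optimize import least_squares
from scipy.spatial.transform import Rotation as Ro
def proj(m,X):
    c=X@np.array(m["R"]).T+np.array(m["t"]); p=c@np.array(m["camera_matrix"]).T
    return p[:,:2]/p[:,2:]
def fit(obs,x0,fixz=True):
    # obs list of (model, localpts, pix)
    def W(p,L):
        c,s=np.cos(p[2]),np.sin(p[2]); return L@np.array([[c,-s,0],[s,c,0],[0,0,1]]).T+[p[0],p[1],0]
    f=lambda p:np.concatenate([(proj(m,W(p,L))-P).ravel() for m,L,P in obs])
    r=least_squares(f,x0,x_scale=[1,1,.01]); return r.x,f(r.x).reshape(-1,2)
def ray(m,uv,z):
    R=np.array(m["R"]);C=-R.T@np.array(m["t"]);d=R.T@np.linalg.inv(np.array(m["camera_matrix"]))@np.array([*uv,1.])
    return C+d*(z-C[2])/d[2]
E
python3 - <<'E'
from cell import imaging,sensors
from h import *
T=imaging.camera_model("top");S=imaging.camera_model("side")
up=lambda P,k,o,sx=0:(np.array(P,float)-[sx,0]+.5)/k-.5+o
# coaster
tc=up([[125,60],[65,160],[247,263],[303,163]],5,[140,175])
for p in tc: print(ray(T,p,26).round(1))
ls=[]
top=np.array([[30,52,26],[-30,52,26],[-30,-52,26],[30,-52,26]],float)
sc=up([[138,215],[290,100],[195,47],[45,165]],4,[205,240])
for p in sc: print('s',ray(S,p,26).round(1))
tb=up([[437,62],[686,46],[720,368],[468,385]],4,[330,165],400)
for p in tb: print('b',ray(T,p,5).round(1))
sb=up([[388,52],[676,68],[676,185],[358,165]],4,[250,125],340)
for p in sb: print('sb',ray(S,p,5).round(1))
E
```

```text
[669.5 226.5  26. ]
[620.7 255.9  26. ]
[567.8 167.3  26. ]
[616.  139.4  26. ]
s [621.  254.6  26. ]
s [566.9 172.8  26. ]
s [616.1 144.9  26. ]
s [667.  233.1  26. ]
b [ 677.7 -210.2    5. ]
b [ 683.8 -369.6    5. ]
b [ 480.8 -375.6    5. ]
b [ 474.9 -218.2    5. ]
sb [ 683.4 -364.7    5. ]
sb [ 478.9 -378.9    5. ]
sb [ 474.  -217.2    5. ]
sb [ 676.6 -203.9    5. ]
```

```bash
python3 - <<'E'
from cell import imaging,sensors,env
from h import *
T=imaging.camera_model("top");S=imaging.camera_model("side")
up=lambda P,k,o,sx=0:(np.array(P,float)-[sx,0]+.5)/k-.5+o
top=np.array([[30,52,26],[-30,52,26],[-30,-52,26],[30,-52,26]],float)
tc=up([[125,60],[65,160],[247,263],[303,163]],5,[140,175])
sc=up([[138,215],[290,100],[195,47],[45,165]],4,[205,240])
print('coaster',*[ (x.round(2),np.abs(r).max().round(2)) for x,r in [fit([(T,top,tc)],[620,197,-.5]),fit([(S,top[[1,2,3,0]],sc)],[620,197,-.5]),fit([(T,top,tc),(S,top[[1,2,3,0]],sc)],[620,197,-.5])]])
pl=np.array([[148,80,5],[148,-80,5],[-58,-80,5],[-58,80,5]],float)
tb=up([[437,62],[686,46],[720,368],[468,385]],4,[330,165],400)
sb=up([[388,52],[676,68],[676,185],[358,165]],4,[250,125],340)
print('stand',*[ (x.round(3),np.abs(r).max().round(2)) for x,r in [fit([(T,pl,tb)],[540,-290,0]),fit([(S,pl[[1,2,3,0]],sb)],[540,-290,0]),fit([(T,pl,tb),(S,pl[[1,2,3,0]],sb)],[540,-290,0])]])
for n,m in(("top",T),):
  for uv in ((246,170),): print('carafe',ray(m,uv,70))
s=sensors.get_state(); w=s["ee_rot"]; print(Ro.from_quat([*w[1:],w[0]]).as_matrix().round(3)); print(env.hold_point_z)
E
```

```text
coaster (array([ 6.1853e+02,  1.9725e+02, -5.4000e-01]), np.float64(0.88)) (array([ 6.1789e+02,  2.0063e+02, -5.4000e-01]), np.float64(2.82)) (array([ 6.1824e+02,  1.9888e+02, -5.4000e-01]), np.float64(2.26))
stand (array([ 5.34403e+02, -2.94993e+02,  3.60000e-02]), np.float64(0.7)) (array([ 5.33529e+02, -2.93354e+02,  4.40000e-02]), np.float64(0.75)) (array([ 5.34025e+02, -2.94762e+02,  3.80000e-02]), np.float64(1.1))
carafe [697.45237991  24.66523084  70.        ]
[[ 0.899 -0.     0.438]
 [-0.438 -0.     0.899]
 [-0.    -1.    -0.   ]]
18.700000000000003
```

Request:
carry_out:
  commands: [46.9, 0, -22.5, 0, 94.9, 0, 0, 46.9, 0, -22.5, 0, 94.9, 0, 0, 46.9, 0, -22.5, 0, 94.9, 0, 0, 46.9, 0, -22.5, 0, 94.9, 0, 0, 46.9, 0, -22.5, 0, 94.9, 0, 0, 46.9, 0, -22.5, 0, 94.9, 0, 0, 46.9, 0, -22.5, 0, 94.9, 0, 0, 46.9, 0, -22.5, 0, 94.9, 0, 0, 46.9, 0, -22.5, 0, 94.9, 0, 0, 46.9, 0, -22.5, 0, 94.9, 0, 0]
  grip_force: 40

```text
t: 2.0
tool_pos: [619.3, 198.2, 231.0]
ee_rot: [0.348, -0.349, 0.615, -0.615]
contact_force: [-0.1, -0.5, -0.2]
grip_width: 85.4
```

```bash
python3 - <<'E'
from cell import imaging,sensors,env
from h import *
import cv2
m=imaging.camera_model("wrist"); s=sensors.get_state()
im=imaging.camera("wrist"); cv2.imwrite("pics/c_wrist.png",im[:,:,::-1])
import pickle; pickle.dump(m,open("c_m.pkl","wb"))
print(s["tool_pos"],s["ee_rot"], "C",-m["R"].T@m["t"])
top=np.array([[30,52,26],[-30,52,26],[-30,-52,26],[30,-52,26]],float)
c,q=np.cos(-.54),np.sin(-.54)
print(proj(m,top@np.array([[c,-q,0],[q,c,0],[0,0,1]]).T+[618.2,198.9,0]))
E
```

```text
[619.26418259 198.23498649 230.99429846] [ 0.34820053 -0.34852683  0.61536475 -0.61531428] C [657.02011559 261.22546492 373.79131686]
[[285.80146055 121.69084959]
 [230.73751025 121.75790844]
 [233.16381276 211.67916916]
 [283.7834009  211.61627155]]
```

View pics/c_wrist.png

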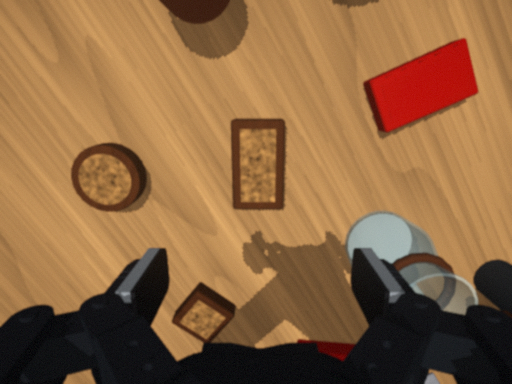

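```bash
python3 - <<'E'
from h import *
import cv2,pickle
m=pickle.load(open("c_m.pkl","rb")); im=cv2.imread("pics/c_wrist.png").astype(int)
roi=im[105:225,220:300]
mask=((roi.sum(2)<235)&(roi[:,:,2]>roi[:,:,0]*1.3)).astype(np.uint8)
n,l,st,ce=cv2.connectedComponentsWithStats(mask); k=1+st[1:,4].argmax()
c=cv2.findContours((l==k).astype(np.uint8),cv2.RETR_EXTERNAL,cv2.CHAIN_APPROX_NONE)[0]
c=max(c,key=cv2.contourArea); r=cv2.minAreaRect(c); print(cv2.boxPoints(r)+[220,105], r[2])
v=cv2.resize(im[100:230,210:310].astype(np.uint8),None,fx=4,fy=4,interpolation=cv2.INTER_CUBIC); cv2.imwrite("pics/c2.png",v)
E
```

```text
[[231. 119.]
 [285. 119.]
 [285. 209.]
 [231. 209.]] 90.0
```

View pics/c2.png

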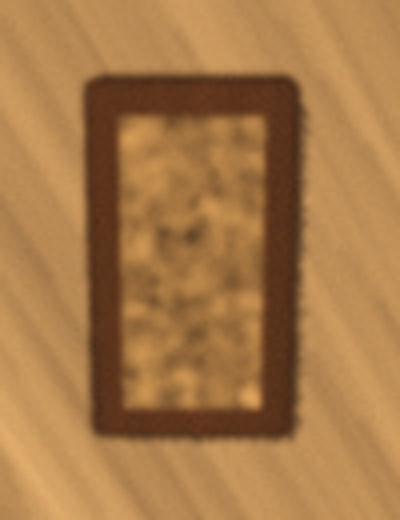

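```bash
python3 - <<'E'
from h import *
import pickle
m=pickle.load(open("c_m.pkl","rb"))
P=(np.array([[299,76],[86,77],[94,434],[293,436]])+.5)/4-.5+[210,100]
top=np.array([[30,52,26],[-30,52,26],[-30,-52,26],[30,-52,26]],float)
x,r=fit([(m,top,P)],[618,199,-.54]); print(x,np.degrees(x[2]),r.round(2).tolist())
q=np.array([0.348,-0.349,0.615,-0.615]);Rt=Ro.from_quat([*q[1:],q[0]]).as_matrix();print(Rt.round(3))
d=np.array([x[0]-619.26,x[1]-198.23,0]);print("tool shift mm",Rt.T@d, "jaw ang",np.degrees(np.arctan2(Rt[1,2],Rt[0,2])))
E
```

```text
[ 6.19536730e+02  2.02213086e+02 -5.40699766e-01] -30.979814582428048 [[1.02, -0.24], [-0.96, -0.47], [-0.54, 0.73], [0.47, 0.2]]
[[-0.514 -0.001  0.858]
 [-0.858 -0.001 -0.514]
 [ 0.001 -1.    -0.001]]
tool shift mm [-3.55914828e+00 -3.11860008e-03 -1.80942169e+00] jaw ang -30.922460072737692
```

The wrist view shows the coaster square between the fingers (top face 231–284, 119–209). I take its centre as about (619, 200.5), weighing all three cameras. Descending.

Request:
carry_out:
  commands: [-0.25, 6, -0.1, 0, 0, 0, 0, -0.25, 12, -0.1, 0, 0, 0, 0, -0.25, 17, -0.1, 0, 0, 0, 0, -0.25, 20.5, -0.1, 0, 0, 0, 0, -0.25, 22, -0.1, 0, 0, 0, 0, -0.25, 22.8, -0.1, 0, 0, 0, 0, -0.25, 22.8, -0.1, 0, 0, 0, 0, -0.25, 22.8, -0.1, 0, 0, 0, 0]

```text
t: 3.05
tool_pos: [619.7, 202.4, 4.7]
ee_rot: [-0.35, 0.349, -0.615, 0.615]
contact_force: [-0.0, -0.1, 0.2]
grip_width: 85.6
```

```bash
python3 - <<'E'
from cell import imaging
import cv2,numpy as np
a=imaging.camera("wrist"); b=imaging.camera("side")
cv2.imwrite("pics/d.png",np.hstack([cv2.resize(a,(400,300)),cv2.resize(b[180:330,150:350],(400,300))])[:,:,::-1])
E
```

```text
(no output)
```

View pics/d.png

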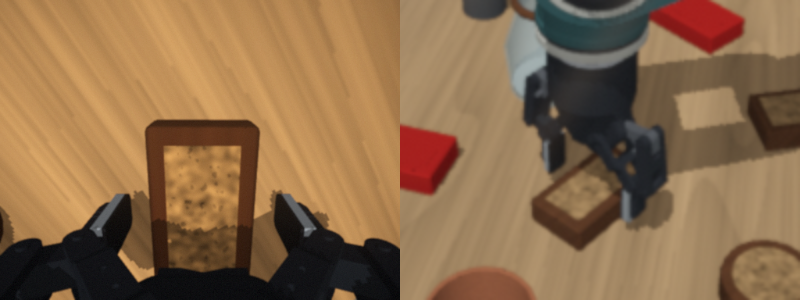

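The fingers straddle the coaster's middle with a gap on each side (wrist: fingertips at about 130 and 280, block 150–258). Closing.

Request:
carry_out:
  commands: [0, 0, 0, 0, 0, 0, 255, 0, 0, 0, 0, 0, 0, 255, 0, 0, 0, 0, 0, 0, 255, 0, 0, 0, 0, 0, 0, 255, 0, 0, 0, 0, 0, 0, 255]
  grip_force: 40

```text
t: 3.78
tool_pos: [619.3, 202.1, 3.9]
ee_rot: [-0.349, 0.349, -0.615, 0.615]
contact_force: [-1.5, -1.7, 5.2]
grip_width: 59.0
```

Request:
carry_out:
  commands: [0, -2, 0, 0, 0, 0, 255, 0, -7, 0, 0, 0, 0, 255, 0, -13, 0, 0, 0, 0, 255, 0, -18, 0, 0, 0, 0, 255, 0, -20, 0, 0, 0, 0, 255, 0, -20, 0, 0, 0, 0, 255]

```text
t: 4.53
tool_pos: [619.3, 202.2, 204.6]
ee_rot: [-0.35, 0.348, -0.615, 0.615]
contact_force: [-0.4, 1.1, -1.7]
grip_width: 59.1
```

```bash
python3 - <<'E'
from cell import imaging,sensors
import cv2,numpy as np,pickle
from h import *
m=imaging.camera_model("wrist");s=sensors.get_state();pickle.dump((m,s),open("e.pkl","wb"))
a=imaging.camera("wrist"); b=imaging.camera("side")
cv2.imwrite("pics/e.png",np.hstack([cv2.resize(a,(400,300)),cv2.resize(b[100:300,130:397],(400,300))])[:,:,::-1])
cv2.imwrite("pics/e_w.png",a[:,:,::-1])
q=s["ee_rot"];R=Ro.from_quat([*q[1:],q[0]]).as_matrix();print(s["tool_pos"],s["grip_width"],s["contact_force"],R.round(3))
d=np.array([534,-294,0])-s["tool_pos"];d[2]=0;print("shift cm",R.T@d/10,"jaw",np.degrees(np.arctan2(R[1,2],R[0,2])))
E
```

```text
[619.27057057 202.19927006 204.55109122] 59.07060951963916 [-0.36640415  1.05541256 -1.69850356] [[-0.513  0.002  0.859]
 [-0.859  0.001 -0.513]
 [-0.001 -1.     0.001]]
shift cm [ 4.69739511e+01 -4.23636273e-02  1.81188846e+01] jaw -30.84362422036561
```

View pics/e.png

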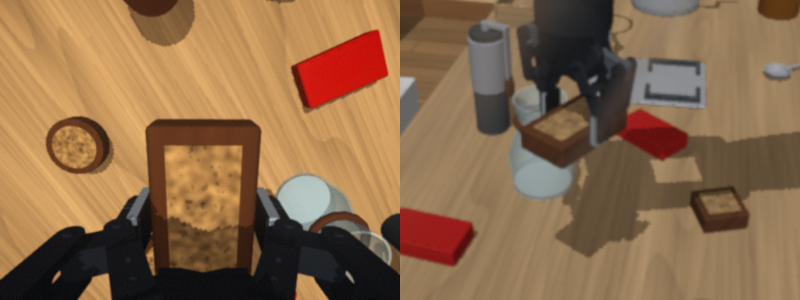

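```bash
python3 - <<'E'
from h import *
import pickle,cv2
m,s=pickle.load(open("e.pkl","rb"))
q=s["ee_rot"];R=Ro.from_quat([*q[1:],q[0]]).as_matrix();p=np.array(s["tool_pos"])
for off in(-4,0,4):
  # tool coords: x=-52+off far edge; top at world TCP-4+26 => tool y=-22 ; bottom tool y=+4
  L=np.array([[-52+off,-22,-30],[-52+off,-22,30],[-52+off,4,-30],[-52+off,4,30]],float)
  print(off,proj(m,L@R.T+p).round(1).tolist())
im=cv2.imread("pics/e_w.png"); cv2.imwrite("pics/e2.png",cv2.resize(im[140:260,170:350],None,fx=4,fy=4,interpolation=cv2.INTER_CUBIC))
E
```

```text
-4 [[182.2, 148.2], [336.9, 148.1], [195.4, 140.2], [323.7, 140.1]]
0 [[182.9, 158.4], [336.2, 158.3], [195.9, 148.7], [323.2, 148.7]]
4 [[183.6, 168.5], [335.5, 168.4], [196.4, 157.2], [322.7, 157.1]]
```

View pics/e2.png

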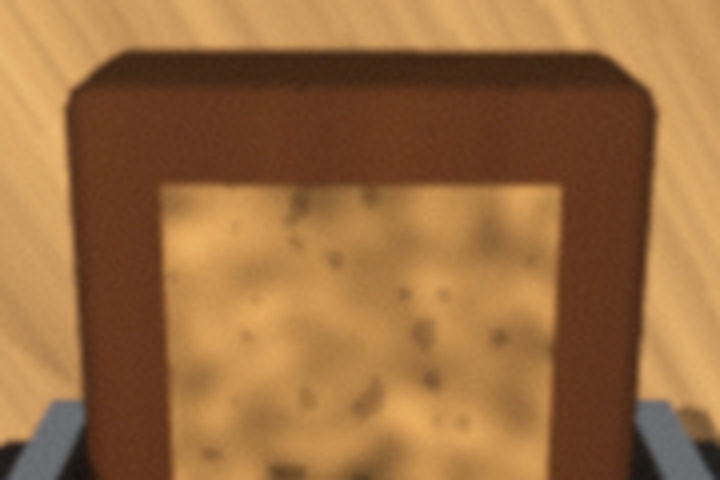

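The coaster hangs square in the grip. Its far edge sits about 2 mm short of nominal, which means the centre is 2 mm along tool +x, and I will compensate for that. Moving over the pocket at height.

Request:
carry_out:
  commands: [5, 0, 2, 0, -4, 0, 255, 46.8, 0, 18, 0, -33, 0, 255, 46.8, 0, 18, 0, -33, 0, 255, 46.8, 0, 18, 0, -33, 0, 255, 46.8, 0, 18, 0, -33, 0, 255, 46.8, 0, 18, 0, -33, 0, 255, 46.8, 0, 18, 0, -33, 0, 255, 46.8, 0, 18, 0, -33, 0, 255, 46.8, 0, 18, 0, -33, 0, 255, 46.8, 0, 18, 0, -33, 0, 255]

```text
t: 5.88
tool_pos: [533.1, -292.3, 201.4]
ee_rot: [-0.509, 0.509, -0.492, 0.49]
contact_force: [-0.8, 0.6, -1.5]
grip_width: 59.4
```

```bash
python3 - <<'E'
from cell import imaging,sensors
import cv2,numpy as np,pickle
from h import *
m=imaging.camera_model("wrist");s=sensors.get_state();pickle.dump((m,s),open("f.pkl","wb"))
a=imaging.camera("wrist"); b=imaging.camera("side")
cv2.imwrite("pics/f_w.png",a[:,:,::-1]);cv2.imwrite("pics/f_s.png",cv2.resize(b[50:200,200:400],None,fx=3,fy=3)[:,:,::-1])
q=s["ee_rot"];R=Ro.from_quat([*q[1:],q[0]]).as_matrix();print(s["tool_pos"],s["grip_width"],R.round(3),s["joint_pos"])
pl=np.array([[148,80,5],[148,-80,5],[-58,-80,5],[-58,80,5],[48,70,15],[-48,70,15],[48,30,15],[-48,30,15]],float)
c,k=np.cos(.038),np.sin(.038)
print(proj(m,pl@np.array([[c,-k,0],[k,c,0],[0,0,1]]).T+[534,-294.5,0]).round(1).tolist())
E
```

```text
[ 533.05505616 -292.27550274  201.39691266] 59.43973921653205 [[ 0.036 -0.002  0.999]
 [-0.999  0.002  0.036]
 [-0.002 -1.    -0.002]] [-5.43589692e-01 -1.81810154e-02  1.62895782e+00  1.93601817e-04
  1.53359781e+00 -5.79735456e-01]
[[402.6, 96.7], [385.2, 238.1], [211.6, 238.4], [204.4, 97.3], [307.3, 107.1], [213.1, 107.4], [305.8, 146.5], [214.8, 146.7]]
```

View pics/f_w.png

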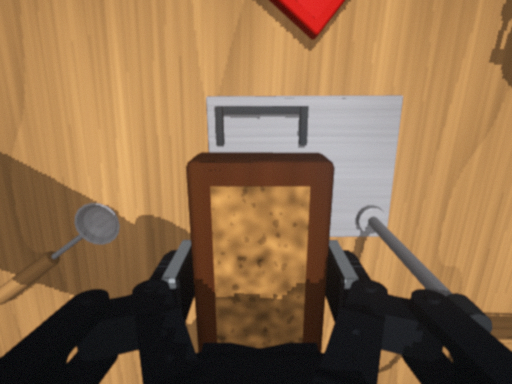

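View pics/f_s.png

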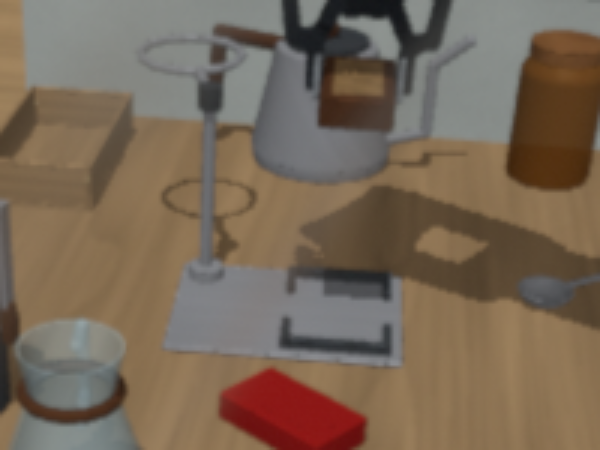

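```bash
python3 - <<'E'
import cv2
im=cv2.imread("pics/f_w.png"); cv2.imwrite("pics/f2.png",cv2.resize(im[85:185,200:410],None,fx=3.8,fy=3.8,interpolation=cv2.INTER_CUBIC))
E
```

```text
(no output)
```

View pics/f2.png

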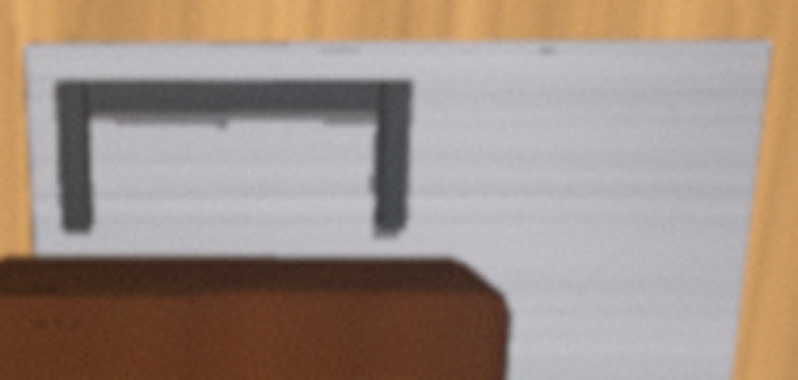

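```bash
python3 - <<'E'
from h import *
import pickle
m,s=pickle.load(open("f.pkl","rb"))
L=np.array([[148,80,5],[-58,80,5],[48,70,15],[-48,70,15],[48,30,15],[-48,30,15]],float)
P=(np.array([[770,41],[25,44],[412,80],[57,82],[406,234],[62,232]])+.5)/3.8-.5+[200,85]
x,r=fit([(m,L,P)],[534,-294,.04]); print(x,np.degrees(x[2]),r.round(2).tolist())
q=s["ee_rot"];R=Ro.from_quat([*q[1:],q[0]]).as_matrix();p=np.array(s["tool_pos"])
# held coaster far edge
for off in(0,2,4):
  Lc=np.array([[-52+off,-22,-30],[-52+off,-22,30],[-52+off,4,-30],[-52+off,4,30]],float); print(off,proj(m,Lc@R.T+p).round(1).tolist())
print('jaw',np.degrees(np.arctan2(R[1,2],R[0,2])))
E
```

```text
[ 5.34926092e+02 -2.93455991e+02  3.81083656e-02] 2.1834485138281496 [[1.35, 0.26], [-0.92, 0.03], [0.27, 0.4], [-0.65, 0.14], [0.25, -0.68], [-0.29, 0.08]]
0 [[182.4, 158.3], [335.8, 158.2], [195.4, 148.6], [322.7, 148.5]]
2 [[182.8, 163.4], [335.4, 163.2], [195.7, 152.8], [322.5, 152.7]]
4 [[183.1, 168.4], [335.1, 168.2], [195.9, 157.0], [322.3, 156.9]]
jaw 2.070679068932225
```

The wrist fit puts the pocket at (534.9, -293.5), 2.2°, in agreement with the earlier estimate. Shifting 1.4 mm along +x, then lowering to just above the rim.

Request:
carry_out:
  commands: [0, 4, 0.15, 0, 0, 0, 255, 0, 9, 0.15, 0, 0, 0, 255, 0, 13, 0.15, 0, 0, 0, 255, 0, 16, 0.15, 0, 0, 0, 255, 0, 17.2, 0.15, 0, 0, 0, 255, 0, 17.2, 0.15, 0, 0, 0, 255, 0, 17.2, 0.15, 0, 0, 0, 255]

```text
t: 6.85
tool_pos: [535.9, -291.9, 32.8]
ee_rot: [0.51, -0.509, 0.49, -0.491]
contact_force: [-0.2, 0.5, -1.8]
grip_width: 59.1
```

```bash
python3 - <<'E'
from cell import imaging,sensors
import cv2,numpy as np,pickle
m=imaging.camera_model("wrist");s=sensors.get_state();pickle.dump((m,s),open("g.pkl","wb"))
a=imaging.camera("wrist"); b=imaging.camera("side"); c=imaging.camera("top")
cv2.imwrite("pics/g_w.png",a[:,:,::-1]);cv2.imwrite("pics/g_s.png",np.hstack([cv2.resize(b[100:190,230:350],(400,300),interpolation=cv2.INTER_CUBIC),cv2.resize(c[165:270,320:460],(400,300),interpolation=cv2.INTER_CUBIC)])[:,:,::-1])
print(s["tool_pos"],s["contact_force"],s["grip_width"])
E
```

```text
[ 535.89430056 -291.94908275   32.82168629] [-0.21568254  0.54039899 -1.77996285] 59.12790297032187
```

View pics/g_w.png

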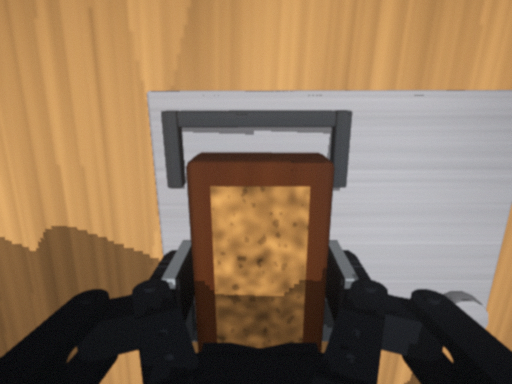

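View pics/g_s.png

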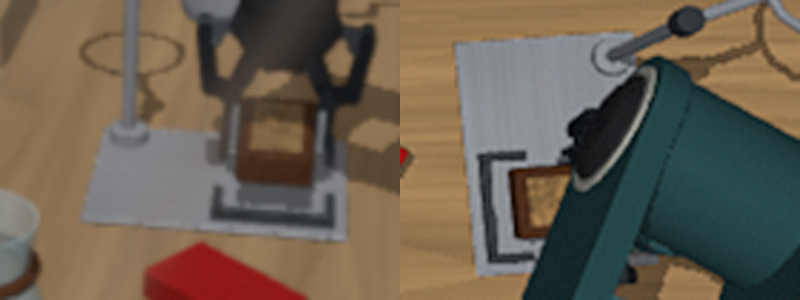

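```bash
python3 - <<'E'
from h import *
import pickle
m,s=pickle.load(open("g.pkl","rb"))
L=np.array([[48,70,15],[-48,70,15],[48,30,15],[-48,30,15],[-58,80,5]],float)
P=np.array([[351,110.5],[162.5,111],[347,187],[166.5,188],[148.5,91.5]])
x,r=fit([(m,L,P)],[534,-294,.04]); print(x,np.degrees(x[2]),r.round(2).tolist())
q=s["ee_rot"];R=Ro.from_quat([*q[1:],q[0]]).as_matrix();p=np.array(s["tool_pos"])
print('jaw',np.degrees(np.arctan2(R[1,2],R[0,2])), R.round(4).tolist())
cc=p+R@[2,0,0]; print(cc, R.T@(np.array([x[0],x[1],0])-cc))
E
```

```text
[ 5.35227854e+02 -2.93232951e+02  3.92159373e-02] 2.2469076963472747 [[2.65, 0.18], [-1.53, 0.06], [0.29, 0.98], [1.42, 0.44], [-2.81, -0.94]]
jaw 2.1840633036017763 [[0.0381, 0.0016, 0.9993], [-0.9993, -0.001, 0.0381], [0.0011, -1.0, 0.0016]]
[ 535.97051693 -293.94762888   32.82379126] [-0.77700612 32.82182302 -0.76666805]
```

Still centred to within about 1 mm each way. A small correction, then lowering slowly into the pocket.

Request:
carry_out:
  commands: [-0.05, 0.6, -0.1, 0, 0, 0, 255, -0.05, 1.2, -0.1, 0, 0, 0, 255, -0.05, 1.7, -0.1, 0, 0, 0, 255, -0.05, 2.0, -0.1, 0, 0, 0, 255, -0.05, 2.1, -0.1, 0, 0, 0, 255, -0.05, 2.1, -0.1, 0, 0, 0, 255]

```text
t: 7.75
tool_pos: [534.2, -291.5, 10.3]
ee_rot: [-0.509, 0.509, -0.49, 0.491]
contact_force: [0.6, 0.1, -1.2]
grip_width: 59.4
```

Request:
carry_out:
  commands: [0, 0.05, 0, 0, 0, 0, 255, 0, 0.1, 0, 0, 0, 0, 255, 0, 0.15, 0, 0, 0, 0, 255, 0, 0.15, 0, 0, 0, 0, 255]

```text
t: 8.25
tool_pos: [534.2, -291.5, 8.9]
ee_rot: [0.509, -0.509, 0.49, -0.491]
contact_force: [0.2, -0.5, -0.4]
grip_width: 59.2
```

Request:
carry_out:
  commands: [0, 0.05, 0, 0, 0, 0, 255, 0, 0.05, 0, 0, 0, 0, 255]

```text
t: 8.5
tool_pos: [534.2, -291.5, 8.8]
ee_rot: [0.509, -0.509, 0.49, -0.491]
contact_force: [-3.0, 1.8, 5.2]
grip_width: 59.0
```

Upward contact of 5 N: the coaster is on the floor of the pocket. Releasing.

Request:
carry_out:
  commands: [0, 0, 0, 0, 0, 0, 60, 0, 0, 0, 0, 0, 0, 40, 0, 0, 0, 0, 0, 0, 0, 0, 0, 0, 0, 0, 0, 0, 0, 0, 0, 0, 0, 0, 0]

```text
t: 9.12
tool_pos: [534.1, -291.4, 8.3]
ee_rot: [0.509, -0.509, 0.49, -0.49]
contact_force: [-0.8, -0.7, -0.1]
grip_width: 85.1
```

```bash
python3 - <<'E'
from cell import imaging,sensors
import cv2,numpy as np
s=sensors.get_state()
a=imaging.camera("wrist"); b=imaging.camera("side")
cv2.imwrite("pics/i.png",np.hstack([cv2.resize(a,(400,300)),cv2.resize(b[100:190,230:350],(400,300),interpolation=cv2.INTER_CUBIC)])[:,:,::-1])
print(s["tool_pos"],s["contact_force"],s["grip_width"])
E
```

```text
[ 534.14154624 -291.43958622    8.27807332] [-0.83491845 -0.66271003 -0.11613731] 85.13635881533678
```

View pics/i.png

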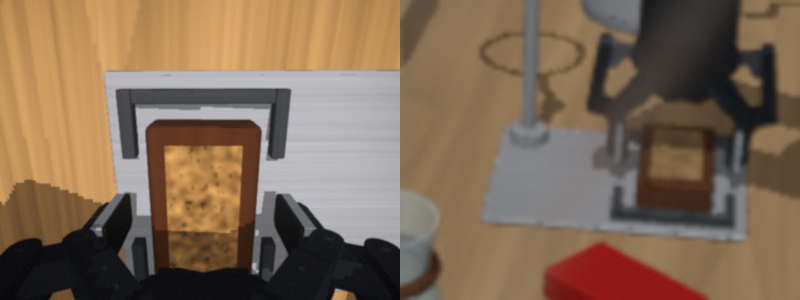

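Request:
carry_out:
  commands: [0, -3, 0, 0, 0, 0, 0, 0, -9, 0, 0, 0, 0, 0, 0, -15, 0, 0, 0, 0, 0, 0, -21, 0, 0, 0, 0, 0, -5, -22, 0, 0, 0, 0, 0, -11, -22, 0, 0, 0, 0, 0, -17, -22, 0, 0, 0, 0, 0, -22, -22, 0, 0, 0, 0, 0, -24, -22, 0, 0, 0, 0, 0, -24, -22, 0, 0, 0, 0, 0]

```text
t: 10.48
tool_pos: [525.1, -50.9, 228.4]
ee_rot: [0.51, -0.51, 0.49, -0.49]
contact_force: [-0.5, -0.2, -0.2]
grip_width: 85.1
```

```bash
python3 - <<'E'
from cell import imaging,sensors
import cv2,numpy as np
from h import *
s=sensors.get_state()
b=imaging.camera("side"); c=imaging.camera("top")
cv2.imwrite("pics/j.png",np.hstack([cv2.resize(b,(400,300)),cv2.resize(c,(400,300))])[:,:,::-1])
cv2.imwrite("pics/j2.png",np.hstack([cv2.resize(b[120:180,245:345],(400,240),interpolation=cv2.INTER_CUBIC),cv2.resize(c[165:270,330:420],(360,420),interpolation=cv2.INTER_CUBIC)[180:420]])[:,:,::-1])
print(s["tool_pos"],s["contact_force"],s["grip_width"])
T=imaging.camera_model("top")
top=np.array([[30,52,26+5],[-30,52,31],[-30,-52,31],[30,-52,31]],float)
print(imaging.boxes_of("top","carafe_center")[:1],imaging.boxes_of("side","carafe_center")[:1])
E
```

```text
[525.13808054 -50.94363718 228.42855907] [-0.48035058 -0.20875093 -0.24972235] 85.07291414114195
[{'xy': [244.8, 166.1], 'p': 0.87}] [{'xy': [221.5, 199.9], 'p': 0.74}]
```

View pics/j.png

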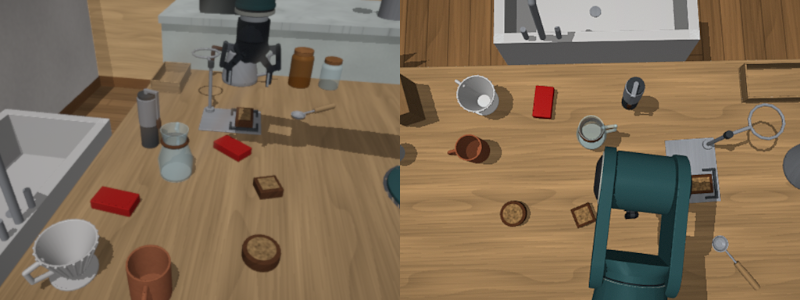

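View pics/j2.png

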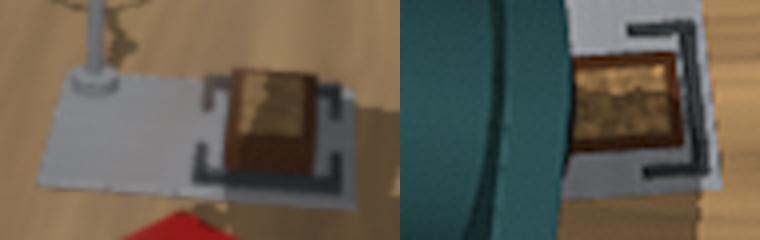

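Request:
carry_out:
  commands: [-6, 0, 0, 0, 0, 0, 0, -12, 0, 0, 0, 0, 0, 0, -18, 0, 0, 0, 0, 0, 0, -22, 0, 0, 0, 0, 0, 0, -22, 0, 0, 0, 0, 0, 0, -22, 0, 0, 0, 0, 0, 0]

```text
t: 11.42
tool_pos: [517.1, 167.3, 228.2]
ee_rot: [-0.509, 0.509, -0.491, 0.491]
contact_force: [0.7, 0.5, 0.1]
grip_width: 85.3
```

```bash
python3 - <<'E'
from cell import imaging,sensors
import cv2,numpy as np,pickle
s=sensors.get_state()
b=imaging.camera("side"); c=imaging.camera("top")
cv2.imwrite("pics/k.png",np.hstack([cv2.resize(b[130:175,285:345],(400,300),interpolation=cv2.INTER_CUBIC),cv2.resize(c[205:270,335:415],(400,325),interpolation=cv2.INTER_CUBIC)[:300]])[:,:,::-1])
print(s["tool_pos"])
E
```

```text
[517.1344885  167.31947887 228.15158357]
```

View pics/k.png

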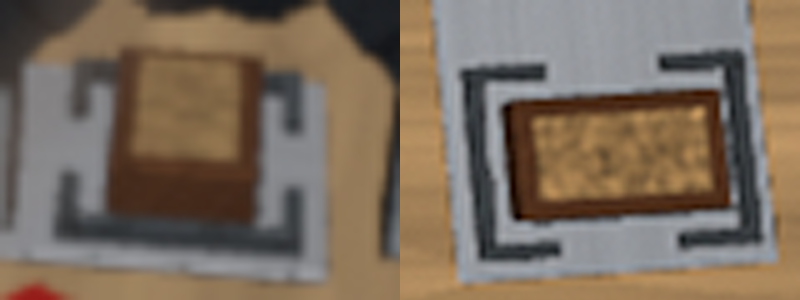

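```bash
python3 - <<'E'
from cell import imaging
from h import *
T=imaging.camera_model("top")
L=np.array([[30,-52,31],[-30,-52,31],[30,52,31],[-30,52,31]],float)
P=(np.array([[718,90],[731,207],[517,101],[530,218]])-[400,0]+.5)/5-.5+[335,205]
x,r=fit([(T,L,P)],[534,-294,.04]);print(x,r.round(1).tolist())
Lr=np.array([[48,-70,15],[-48,-70,15],[48,70,15],[-48,70,15]],float)
P=(np.array([[742,51],[763,243],[460,71],[482,260]])-[400,0]+.5)/5-.5+[335,205]
y,r=fit([(T,Lr,P)],[534,-294,.04]);print(y,r.round(1).tolist())
print((x-y).round(3))
E
```

```text
[ 5.34697517e+02 -2.95916524e+02  3.12911409e-02] [[1.1, -0.8], [1.1, 0.4], [-0.9, -0.5], [-1.2, 0.8]]
[ 5.34391827e+02 -2.94721417e+02  3.93060106e-02] [[-0.2, -0.3], [0.0, 0.1], [0.4, -0.5], [-0.2, 0.7]]
[ 0.306 -1.195 -0.008]
```

The coaster lies about 1 mm off centre and less than 0.5° off square, clear of the rim all round. Handing in.

```bash
python3 - <<'E'
from cell import job
print(job.hand_in())
E
```

```text
the job is handed in; nothing more can be done
None
```

I picked up the oblong wooden coaster across its 60 mm sides and carried it above carafe height to the stand. I lowered it into the pocket until I felt about 5 N of contact, then let go and moved the arm well clear. The job was handed in at about 11.5 s; no verdict is reported.

**Placement:** In the last top view, the coaster sits about 0.3 mm (x) and 1.2 mm (y) from the pocket's centre, turned under 0.5° from square. It lies inside the rim on all sides. There is no depth camera, so that it is fully home rests on three things:
- the contact force as it was lowered
- the tool's height, which was 5 mm above the reading at pick-up, matching the pocket floor
- the flat look of it in both views

**Carafe:** It was detected within about 3 px of its starting place in both fixed views. The arm stayed well clear of it. The red blocks and the other two coasters also looked unmoved in those views.

**Disagreements:** The cameras differed by up to 5 mm on where the coaster first lay, and by about 2 mm on the stand. I corrected for this with wrist-camera views before grasping and before lowering.

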